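Lean a coated plate on its drying stand

ROBOT

A 7-joint arm with a two-finger parallel gripper is mounted at the origin on a cart in front of the work surface, level with it; the furniture and walls round the work are solid. World frame = base frame: x ahead of the robot, y to its left, z up, the work surface at z = 0. Lengths are in m, angles in rad, forces in N, time in s.
With the tool pointing down it reaches from about 0.425 to 0.95 m from the base axis. Payload 4.7 kg.
Tool frame: the origin (TCP) lies on the centre line of the jaws, within the pads' length; the fingertips stand robot.nose_length ahead of it and the grasp point (between the pads) lies 8 mm behind it (robot.nose_length is the distance from the TCP to the fingertips, in m); z points along the fingers, y is the line along which they close (so a half turn about z gives the same grasp; the last joint's range is limited). The gripper opens to 85 mm and grips with 20 to 120 N. Pads are 22 mm wide; open, the fingers measure 114 mm over their backs; the gripper's body (76 mm by 85 mm) begins 54 mm behind the grasp point. The pads swing forward as they close: fully open they stand 13 mm farther back than shut.
Start: joints at [-1.313, 0.469, -0.049, 1.532, 0.024, 1.141, -0.082], TCP at [0.191, 0.647, 0.242] pointing down, gripper open.
Joint ranges: [-2.59, 2.59], [-0.33, 1.99], [-1.39, 1.29], [0.1, 2.45], [-1.04, 4.18], [0.21, 1.99], [-2.66, 2.66]. Speed limits (rad/s): [2.57, 2.57, 3.14, 3.14, 3.14, 3.14, 3.14].

INTERFACE

Orientations are given as [roll, pitch, yaw] about the fixed x, y, z axes, in that order (R = Rz(yaw) Ry(pitch) Rx(roll)).
In Python, from plant import robot gives the robot as it stands. Calls block until the motion is done:
- robot.goto(position, orientation): joint-space move of the TCP to a pose.
- robot.move_straight(position, vel=0.15, attitude=None, contact_N=None): straight line of the TCP; attitude=None keeps the orientation; vel is the mean speed in m/s. With contact_N (N) it stops when the force on the tool has changed by that much, and returns True; else False.
- robot.move_joints(angles): joint-space move.
- robot.grip(opening, strength=None): opening from 0.0 (shut) to 1.0 (fully open); strength is the grip in N (None keeps the last); returns when the fingers have stopped.
- robot.sleep(seconds).
- robot.inverse_kinematics(position, orientation): joint angles nearest the present ones, or None.
- robot.sense(): the state.
- robot.grab_frame(name): name is "side" or "top"; returns a dict with "image" (400x640x3 uint8, red, green, blue), "range_z" (400x640 float32, m along the optical axis (not along the pixel's ray), 0 where there is no reading), "fx", "fy", "cx", "cy" (pixels), "dist_coeffs" ([k1, k2, p1, p2, k3] as OpenCV has them; the pictures are not rectified), "R" (3x3) and "t" (3): a world point X has camera coordinates R X + t. Camera axes: x right, y down, z forward; pixel columns grow to the right and rows downward; lengths in m; the calibration is good to about 2 mm. A picture is of the moment at which its call begins.
A pose or a line that the arm cannot do raises robot.IKError and nothing moves.
- robot.close_job(): hands the job in; it is judged then, once.
The state is a dict: "t": time; "joint_pos": joint angles; "joint_velocities": joint speeds; "effort": joint torques, N m; "tcp_pos": TCP position; "tcp_rot": TCP orientation; "wrist_force": force on the tool from outside, world axes, zero at the start; "torque": the same for the moment, N m; "opening": opening from 0.0 (shut) to 1.0 (fully open); "gripper_force": force on a finger pad.
Only numpy, scipy, OpenCV 4.12 (cv2) and the standard library are available. Lean on these libraries where they do the work, as an engineer would, in place of code of your own. Each camera call takes 0.05 s, during which the arm holds its last target. There are 200 camera calls.

TASK

Take the white-coated plate out of the glass tank and set it to dry on the white stand, leaning back on the steel rail, middle to middle and square to it, with the coated face upward. Put its foot down on the base between the rail and the blue stop bar and press it gently but firmly home against the bar for a moment; then, with the foot at the bar, lay the plate back on the rail without letting it fall, and let go. Leave the other things as they stand.

Things in the scene. Friction and masses are not known exactly. Their poses are not given: they have to be found in the camera images.
- plate_grip (a point): grip point of the loose plate: on its centre line, mid-thickness, 115 mm up from the foot edge, 15 mm below the top edge. Grip across the 6 mm thickness (too wide for its sides). Axes: z from foot to top, y along its width, x out of its white face. It starts in the tank, leaning 29 degrees from vertical, top toward the tank's -x side, white face upward
- plate_centre (a point): centre of the plate, 65 mm from its foot edge; axes as plate_grip. The plate is a rigid aluminium slab 90 mm wide, 130 mm long, 6 mm thick, about 0.2 kg; one face is coated white with three coloured bands, save for a bare metal strip 34 mm wide along the top
- plate_foot (a point): middle of the plate's 90 x 6 mm foot face (its lower end); axes as plate_grip
- tank: fixed open glass tank with a blue rim, 50 mm (its x) by 104 mm (its y) outside, 71 mm high, walls 4 mm, inner floor 5 mm up; origin at the centre of its underside. The plate's foot stands in the corner at its +x wall and its back rests on the rim of the -x wall
- stand: fixed drying stand: smooth white base 120 mm (its x) by 164 mm (its y), 8 mm thick; origin at the centre of the underside. Its two posts at x = -30 mm, y = +-70 mm carry the rail. Base, rail and plate are slippery (friction about 0.12). To its right, from y = 0.08 m and x = 0.48 m on, jacks carry a pump up to 0.35 m high: keep clear
- rail: round steel rest rail of the stand, 8 mm thick, 140 mm long, along the stand's y; origin at the middle of its axis, at x = -30 mm on the stand and 74 mm above the stand's underside; axes as the stand's
- stop_unit: stop on the stand: blue bar along y, 122 x 8 mm, 12 mm above the base. Origin: on the base, 17 mm to +x of the stand's centre; axes as the stand's. The bar's bearing face (looking to -x) is clamped anywhere within 10 mm either way of the origin in x, not measured: feel or look for it. It holds up to 60 N. Foot at bar and back on rail, the plate leans 22 to 36 degrees, by that setting
- dropper_bottle: bystander: brown dropper bottle, 33 mm across, 102 mm high; origin under its centre
- yellow_bottle: bystander: bottle with yellow contents and a blue cap, 56 mm across, 104 mm high; origin under its centre
- beaker: bystander: small glass beaker, 47 mm across, 58 mm high; origin under its centre
- timer: bystander: flat white timer with three keys, 64 x 64 x 19 mm; origin under its centre
- marker: bystander: blue marker lying down, 131 mm long, 15 mm thick; origin under its centre
- label_tape: bystander: roll of green tape lying flat, 62 mm across, 19 mm high; origin under its centre
Things that resemble listed ones, but are neither listed nor needed, are in the scene too. What is meant by the part that bears plate_grip is not black, and is the larger of those in its own colour.

How it is judged:
On the way, in this order (a step that is already met when the one before it is completed fails the run):
1. the plate is held and its foot is above the rim of the tank (height (world z) of plate_foot above 0.08 m and contact force between the fingers and plate above 1 N), for 0.1 s.
2. the plate, still held and with its foot down on the stand's base, is pressed against the blue stop bar with at least 2 N (contact force between plate and stop_unit above 2 N and contact force between the fingers and plate above 1 N and z of plate_foot in the frame of stand below 0.014 m), for 0.2 s.
At the end, for the whole second after the job is handed in: Plate still and released on the stand: foot on the base (within 5 mm) and bearing on the blue bar, back on the rail, leaning 18 to 41 degrees toward the rail, white face upward, middle within 18 mm of the stand's middle, square to the rail within 7 degrees (contact force between plate and stop_unit above 0.03 N and contact force between plate and rail above 0.05 N and z of plate_foot in the frame of stand below 0.013 m and y of plate_foot in the frame of stand between -0.018 and 0.018 m and angle between the y axis of plate_centre and the y axis of stand, either way round below 0.12 rad and angle between plate_centre's own z axis and vertical between 0.32 and 0.72 rad and angle between plate_centre's own x axis and vertical below 1.3 rad and x of plate_grip in the frame of stand below -0.02 m and linear speed of plate below 0.02 m/s and contact force between plate and the fingers below 0.05 N); the robot touches nothing.
It fails at once if the plate is rammed against the stop bar (over 40 N) (contact force between plate and stop_unit above 40 N).
It fails at once if the plate falls or is swung, as when let go more than some 6 degrees short of the rail (turns faster than 4 rad/s) (angular speed of plate above 4 rad/s).
It fails at once if a bystander is pushed more than 25 mm or knocked over (distance of any of dropper_bottle, yellow_bottle, beaker, timer, marker, label_tape from where it was at the start of the episode above 0.025 m or angle between any of dropper_bottle, yellow_bottle, beaker's own z axis and vertical above 0.5 rad).
It also fails if it takes over 64 s, if anything falls off the work surface, if the arm or the gripper's body presses on something with over 40 N, if the wrist force passes 120 N, or if a joint passes its speed limit or range.

## Working session

There is one attempt and no reset: what is moved stays moved. The work goes in short steps, each a Python script; the robot and the scene stay as the last script left them, time stands still between calls to the robot, and variables do not carry over. Pictures are saved under pics/ and viewed, at most 13 in all, crops included, and the job is handed in when it is done.

```bash
mkdir -p pics; ls; python3 - <<'E'
from plant import robot
import cv2,numpy as np
for n in("top","side"):
    f=robot.grab_frame(n); cv2.imwrite(f"pics/{n}0.png",f["image"][:,:,::-1]); np.savez(f"{n}0.npz",**f)
    print(n,f["fx"],f["cx"],f["cy"],f["dist_coeffs"],(-f["R"].T@f["t"]).round(3),f["R"].round(2).tolist())
print(robot.nose_length, robot.sense())
E
```

```text
pics
top 479.42588713735705 323.30554473362014 197.02116596532045 [-0.0022769  0.         0.         0.         0.       ] [-0.578 -0.216  1.776] [[0.25, -0.97, 0.01], [-0.8, -0.21, -0.57], [0.55, 0.13, -0.82]]
side 372.7228454819551 318.00976924258055 195.28523605274108 [-0.04022599  0.          0.          0.          0.        ] [0.094 0.898 0.89 ] [[-0.88, -0.47, 0.0], [-0.3, 0.56, -0.77], [0.36, -0.68, -0.63]]
0.011 {'t': 0.1, 'joint_pos': array([-1.31290089,  0.46936969, -0.04862771,  1.53356097,  0.02409863,
        1.14099492, -0.08229393]), 'joint_velocities': array([ 0.00126933, -0.00213566,  0.00103699, -0.00218845,  0.00025096,
       -0.00027301, -0.0026452 ]), 'effort': array([ 6.04219422e-04, -5.11516106e+01, -4.69810562e-02, -2.38389033e+01,
        1.07755285e-02,  4.36729679e-03, -5.23595034e-08]), 'tcp_pos': array([0.19076946, 0.64696153, 0.24136616]), 'tcp_rot': array([-3.13984577e+00,  4.40400464e-05,  2.85486071e+00]), 'wrist_force': array([-0.07197751, -0.2268253 ,  0.09160572]), 'torque': array([-0.03584887, -0.00795118, -0.03578067]), 'gripper_force': 0.0, 'opening': 1.001161155725785}
```

View pics/top0.png

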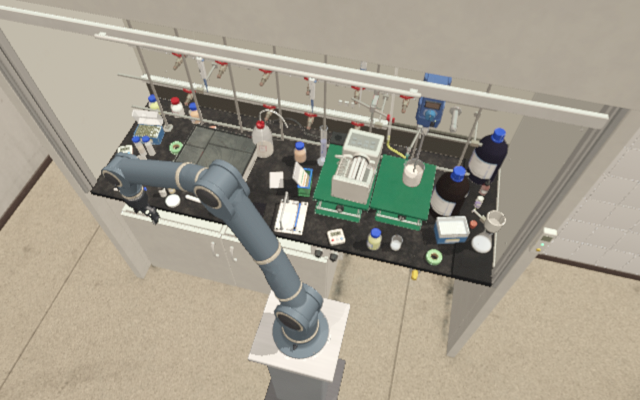

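View pics/side0.png

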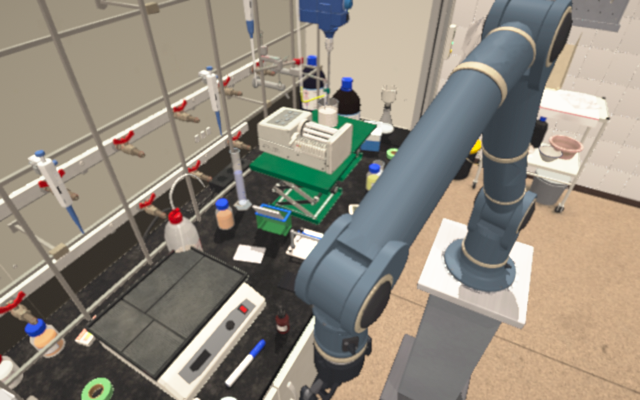

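```bash
python3 - <<'E'
import cv2,numpy as np
a=cv2.imread("pics/top0.png")[150:245,255:345]; b=cv2.imread("pics/side0.png")[190:280,220:330]
a=cv2.resize(a,None,fx=6,fy=6,interpolation=cv2.INTER_CUBIC); cv2.imwrite("pics/topc.png",a)
b=cv2.resize(b,None,fx=6,fy=6,interpolation=cv2.INTER_CUBIC); cv2.imwrite("pics/sidec.png",b)
E
```

```text
(no output)
```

View pics/topc.png

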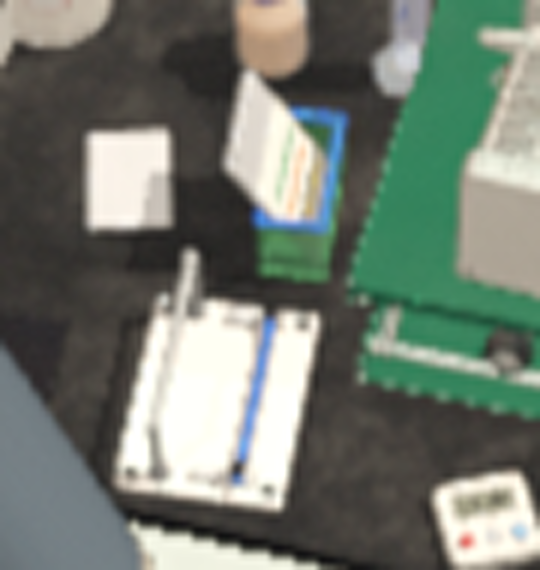

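View pics/sidec.png

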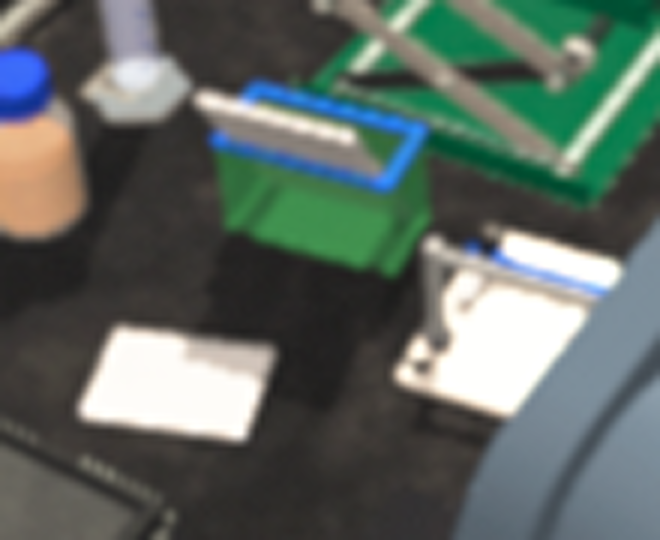

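```bash
cat > h.py <<'E'
import cv2,numpy as np
from scipy.optimize import least_squares
def load(n): return dict(np.load(n))
def K(f): return np.array([[f["fx"],0,f["cx"]],[0,f["fy"],f["cy"]],[0,0,1.]],float)
def proj(f,P): return cv2.projectPoints(np.asarray(P,float).reshape(-1,1,3),cv2.Rodrigues(f["R"])[0],np.asarray(f["t"],float),K(f),f["dist_coeffs"])[0].reshape(-1,2)
def onplane(f,px,z):
    px=np.asarray(px,float).reshape(-1,1,2)
    n=cv2.undistortPoints(px,K(f),f["dist_coeffs"]).reshape(-1,2)
    d=np.c_[n,np.ones(len(n))]@f["R"]; c=-f["R"].T@f["t"]
    return c+d*((z-c[2])/d[:,2])[:,None]
def crop(p,o,s=6): return (np.asarray(p,float)+.5)/s-.5+np.asarray(o)
def fit(obs,x0): # obs: (f, local pts, px)
    def r(q):
        c,s=np.cos(q[2]),np.sin(q[2]); R=np.array([[c,-s,0],[s,c,0],[0,0,1]])
        return np.concatenate([(proj(f,np.asarray(L)@R.T+[q[0],q[1],0])-p).ravel() for f,L,p in obs])
    s=least_squares(r,x0); return s.x,r(s.x).reshape(-1,2)
E
python3 - <<'E'
from h import *
T,S=load("top0.npz"),load("side0.npz"); ot,os_=(255,150),(220,190)
b=crop([(162,295),(322,313),(280,510),(115,488)],ot)
print("base",onplane(T,b,.008).round(4).tolist())
bar=crop([(266,318),(232,480)],ot); print("bar L edge",onplane(T,bar,.020).round(4).tolist())
rail=crop([(190,257),(156,428)],ot); print("rail",onplane(T,rail,.074).round(4).tolist())
rim=crop([(347,113),(322,228),(257,222)],ot); print("rim",onplane(T,rim,.071).round(4).tolist())
rs=crop([(255,82),(430,127),(388,188),(212,140)],os_); print("rimS",onplane(S,rs,.071).round(4).tolist())
print("rail/base S",onplane(S,crop([(432,240)],os_),.074).round(4),onplane(S,crop([(397,376)],os_),.008).round(4))
print("plate top edge T", onplane(T,crop([(250,75),(227,165)],ot),.126).round(4).tolist())
print("plate top edge S", onplane(S,crop([(203,97),(358,137)],os_),.126).round(4).tolist())
# plate on depth: project
L=[[60,82,8],[60,-82,8],[-60,-82,8],[-60,82,8]]
E
```

```text
base [[0.5545, 0.2431, 0.008], [0.5694, 0.1237, 0.008], [0.3994, 0.1078, 0.008], [0.3868, 0.2262, 0.008]]
bar L edge [[0.5468, 0.1601, 0.02], [0.4076, 0.1451, 0.02]]
rail [[0.5493, 0.2163, 0.074], [0.4041, 0.1969, 0.074]]
rim [[0.7083, 0.1416, 0.071], [0.6008, 0.1315, 0.071], [0.5938, 0.1788, 0.071]]
rimS [[0.7031, 0.1406, 0.071], [0.5967, 0.1268, 0.071], [0.5913, 0.1791, 0.071], [0.6962, 0.192, 0.071]]
rail/base S [[0.5488 0.2044 0.074 ]] [[0.5497 0.2438 0.008 ]]
plate top edge T [[0.6826, 0.208, 0.126], [0.599, 0.2009, 0.126]]
plate top edge S [[0.6793, 0.2142, 0.126], [0.5914, 0.2024, 0.126]]
```

```bash
cat >> h.py <<'E'
from scipy.spatial.transform import Rotation as Ro
def frame(q):  # x,y,yaw -> local to world function
    c,s=np.cos(q[2]),np.sin(q[2]); R=np.array([[c,-s,0],[s,c,0],[0,0,1]]); return R,np.array([q[0],q[1],0])
def plate_rot(q,lean): # columns plate x,y,z in world
    R,_=frame(q); return R@Ro.from_euler("y",-lean).as_matrix()
def tool(q,foot,lean,s=115,flip=1):
    """TCP pose holding plate with foot centre (local m) at lean; grasp point s mm up; TCP 8 mm ahead of it"""
    R,o=frame(q); P=plate_rot(q,lean)
    pos=R@np.asarray(foot,float)+o+P[:,2]*(s-8)/1000
    y=flip*P[:,0]; z=-P[:,2]; return pos,Ro.from_matrix(np.c_[np.cross(y,z),y,z]).as_euler("xyz")
E
python3 - <<'E'
from h import *
from plant import robot
import json
T,S=load("top0.npz"),load("side0.npz"); ot,os_=(255,150),(220,190)
st,e1=fit([(T,np.array([[-60,82,8],[60,82,8],[60,-82,8],[-60,-82,8],[-30,70,76],[-30,-70,76]])/1e3,crop([(162,295),(322,313),(280,510),(115,488),(190,257),(156,428)],ot)),
 (S,np.array([[-60,82,8]])/1e3,crop([(397,376)],os_))],[.477,.175,-1.47])
r=np.array([[25,52,71],[25,-52,71],[-25,-52,71],[-25,52,71]])/1e3
tk,e2=fit([(T,r[:3],crop([(347,113),(322,228),(257,222)],ot)),(S,r,crop([(255,82),(430,127),(388,188),(212,140)],os_))],[.65,.16,-1.46])
print(st,tk,e1.round(1).tolist(),e2.round(1).tolist())
# plate top corners (white edge/back) along tank y
R,o=frame(tk)
for f,p in((T,crop([(250,75),(227,165)],ot)),(S,crop([(203,97),(358,137)],os_))):
    print(((onplane(f,p,.121)-o)@R).round(4).tolist())
R,o=frame(st); print("bar x",((onplane(T,crop([(266,318),(232,480)],ot),.02)-o)@R).round(4).tolist())
json.dump(dict(st=list(st),tk=list(tk)),open("pose.json","w"))
a=np.radians(29)
for fl in(1,-1):
  for nm,q,ft,l in(("pre",tk,[.0184-.12*np.sin(a),0,.00645+.12*np.cos(a)],a),("grasp",tk,[.0184,0,.00645],a),("lift",tk,[0,0,.16],a),("over",st,[.01,0,.14],.35),("down",st,[.01,0,.01],.35),("lay",st,[.02,0,.01],.6)):
    p,e=tool(q,ft,l,flip=fl); j=robot.inverse_kinematics(p,e); print(fl,nm,p.round(3),e.round(2),None if j is None else np.round(j,2))
E
```

```text
[ 0.47685695  0.17528562 -1.46229467] [ 0.64759772  0.15992559 -1.44839586] [[-0.3, 0.4], [-0.4, 0.8], [0.4, -0.4], [0.2, -0.4], [0.4, 1.0], [-0.2, -0.3], [-0.6, -0.2]] [[-0.3, 1.0], [0.5, 0.4], [0.0, 0.2], [0.1, 0.2], [-0.9, 0.1], [-0.3, -0.3], [0.2, -0.2]]
[[-0.0443, 0.0446, 0.121], [-0.0474, -0.0396, 0.121]]
[[-0.045, 0.0414, 0.121], [-0.0441, -0.0479, 0.121]]
bar x [[0.0227, 0.0679, 0.02], [0.0225, -0.0721, 0.02]]
1 pre [0.636 0.251 0.205] [2.64 0.   0.12] [-1.07  0.72  0.74  1.48  0.02  1.24 -1.88]
1 grasp [0.644 0.193 0.1  ] [2.64 0.   0.12] [-1.    0.81  0.72  1.62 -0.02  1.01 -1.85]
1 lift [0.641 0.211 0.254] [2.64 0.   0.12] [-1.03  0.65  0.75  1.48  0.06  1.28 -1.84]
1 over [0.474 0.202 0.241] [2.79 0.   0.11] [-1.2   0.33  0.69  1.88  0.12  1.15 -2.04]
1 down [0.474 0.202 0.111] [2.79 0.   0.11] [-1.16  0.53  0.67  1.99 -0.    0.87 -1.99]
1 lay [0.472 0.215 0.098] [2.54 0.   0.11] [-1.25  0.66  0.67  1.92  0.14  0.99 -2.19]
-1 pre [0.636 0.251 0.205] [-2.64  0.   -3.02] [-0.69  0.62  0.1   1.46  0.4   1.33  0.95]
-1 grasp [0.644 0.193 0.1  ] [-2.64  0.   -3.02] [-0.64  0.7   0.14  1.59  0.42  1.1   0.93]
-1 lift [0.641 0.211 0.254] [-2.64  0.   -3.02] [-0.64  0.56  0.11  1.46  0.41  1.37  1.02]
-1 over [0.474 0.202 0.241] [-2.79  0.   -3.03] [-0.71  0.29  0.06  1.85  0.3   1.2   0.9 ]
-1 down [0.474 0.202 0.111] [-2.79  0.   -3.03] [-0.71  0.45  0.07  1.97  0.33  0.93  0.81]
-1 lay [0.472 0.215 0.098] [-2.54  0.   -3.03] [-0.83  0.57  0.09  1.9   0.48  1.11  0.62]
```

```bash
python3 - <<'E'
from h import *
from plant import robot
import json
q=json.load(open("pose.json"))["tk"]; a=np.radians(29)
robot.grip(0.45,60)
p,e=tool(q,[.0184-.12*np.sin(a),0,.00645+.12*np.cos(a)],a,flip=-1)
robot.goto(p+[0,0,.08],e); robot.move_straight(p)
g,_=tool(q,[.0184,0,.00645],a,flip=-1)
m=p+(g-p)*0.62; robot.move_straight(m)
s=robot.sense(); print(s["t"],s["tcp_pos"],s["tcp_rot"],s["opening"],s["wrist_force"])
f=robot.grab_frame("top"); np.savez("top1.npz",**f)
f2=robot.grab_frame("side"); np.savez("side1.npz",**f2)
A=cv2.resize(f["image"][140:240,250:350,::-1],None,fx=4,fy=4,interpolation=cv2.INTER_CUBIC)
B=cv2.resize(f2["image"][180:280,230:330,::-1],None,fx=4,fy=4,interpolation=cv2.INTER_CUBIC)
cv2.imwrite("pics/pre.png",np.hstack([A,B]))
E
```

```text
4.0917 [0.64141375 0.21593007 0.14097366] [-2.63665400e+00  1.82372417e-03 -3.01869946e+00] 0.45126677819246613 [0.08547182 0.16964906 0.35700581]
```

View pics/pre.png

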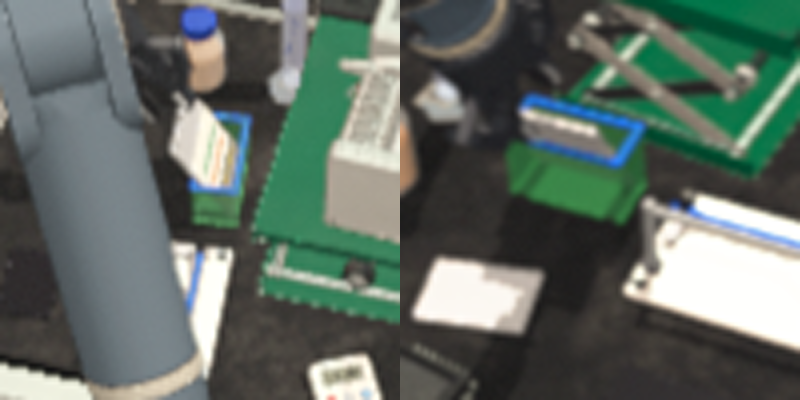

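```bash
python3 - <<'E'
from h import *
T,S=load("top1.npz"),load("side1.npz")
P=[[.6414,.2159,.141],[.644,.193,.1]]
# tip
for f,o in((T,(250,140)),(S,(230,180))): print(((proj(f,P)-o)*4).round().tolist())
for n,f in(("t",T),("s",S)):
    im=f["image"][150:250,220:320,::-1] if n=="s" else f["image"][130:220,260:340,::-1]
    cv2.imwrite(f"pics/z{n}.png",cv2.resize(im,None,fx=6,fy=6,interpolation=cv2.INTER_CUBIC))
from plant import robot
s=robot.sense(); print(s["tcp_pos"],s["joint_pos"])
E
```

```text
[[167.0, 107.0], [189.0, 132.0]]
[[131.0, 105.0], [149.0, 126.0]]
[0.64149333 0.21650155 0.14132739] [-0.64128212  0.66245146  0.09448077  1.5446644   0.42799484  1.19441306
  0.92189206]
```

View pics/zs.png

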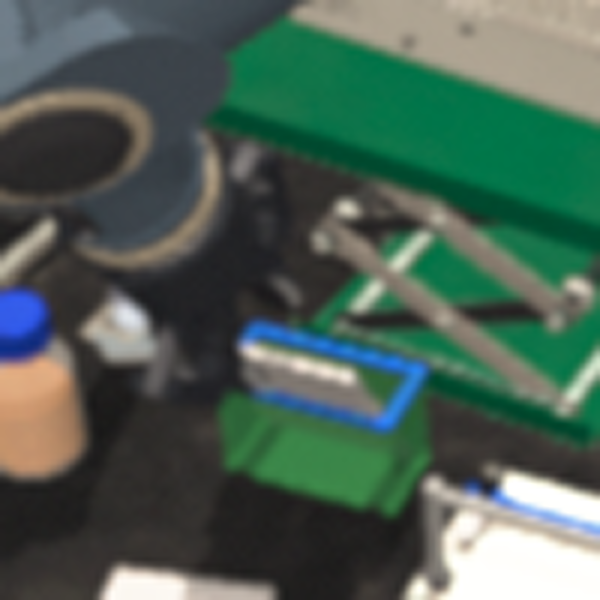

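```bash
python3 - <<'E'
from h import *
import json
out=[]
q=json.load(open("pose.json"))["tk"];R,o=frame(q)
a=np.radians(29);Pz=plate_rot(q,a)
foot=R@[.0184,0,.00645]+o
pl=[foot+Pz@np.array([sx*.003,sy*.045,.13]) for sx in(1,-1) for sy in(1,-1)]
tz=-Pz[:,2]; tcp=np.array([.6415,.2165,.1413]); tip=tcp+tz*.005
mk=pl+[tcp,tip+Pz[:,0]*.019,tip-Pz[:,0]*.019]
for n,x0,y0 in(("side1",235,180),("top1",270,145)):
    f=load(n+".npz"); im=f["image"][y0:y0+60,x0:x0+50,::-1]
    im=(255*(im/255.)**.5).astype(np.uint8); im=cv2.resize(im,None,fx=8,fy=8,interpolation=cv2.INTER_CUBIC)
    for i,(u,v) in enumerate(proj(f,mk)):
        cv2.circle(im,(int((u-x0+.5)*8),int((v-y0+.5)*8)),3,(0,0,255) if i<4 else (255,0,255),-1)
    out.append(im)
cv2.imwrite("pics/mark.png",np.hstack(out))
E
```

```text
(no output)
```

View pics/mark.png

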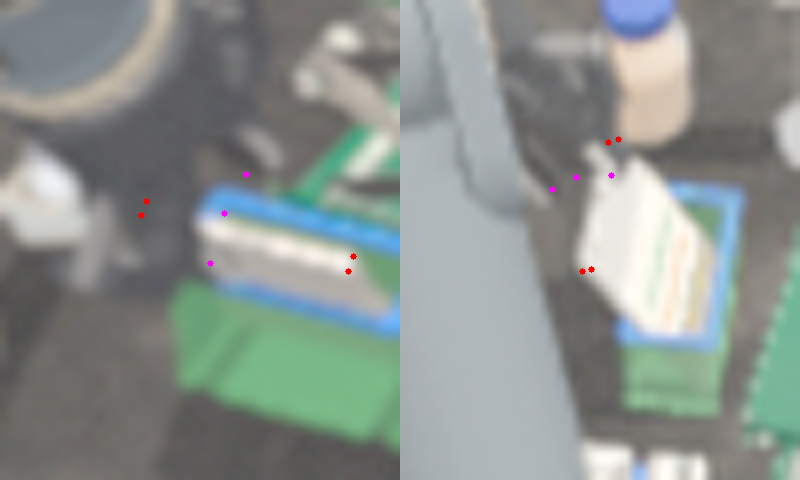

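```bash
python3 - <<'E'
from h import *
from plant import robot
s=robot.sense(); R=Ro.from_euler("xyz",s["tcp_rot"]).as_matrix(); p=s["tcp_pos"]
for n,z0 in(("side",0),("top",0)):
    f=load(n+"1.npz"); z=f["range_z"]; v,u=np.mgrid[:400,:640]; m=(z>0)
    n2=cv2.undistortPoints(np.c_[u[m],v[m]].astype(float).reshape(-1,1,2),K(f),f["dist_coeffs"]).reshape(-1,2)
    X=(np.c_[n2,np.ones(len(n2))]*z[m][:,None]-f["t"])@f["R"]
    L=(X-p)@R; k=(abs(L[:,0])<.06)&(abs(L[:,1])<.07)&(L[:,2]>-.09)&(L[:,2]<.03)
    print(n,k.sum()); uv=np.c_[u[m],v[m]][k]; Lk=(L[k]*1000).round().astype(int); 
    i=np.argsort(-Lk[:,2]); c=f["image"][uv[i,1],uv[i,0]]
    for a in list(np.c_[Lk[i],uv[i],c])[:130:3]: print(a.tolist(),end=" ")
    print()
E
```

```text
side 382
[47, -1, 29, 279, 213, 141, 143, 128] [9, -1, 28, 268, 210, 204, 192, 180] [14, 2, 27, 269, 211, 208, 193, 183] [21, 3, 27, 271, 212, 159, 151, 141] [6, -2, 26, 267, 209, 180, 179, 159] [44, -2, 25, 278, 212, 206, 201, 189] [25, 3, 25, 272, 212, 178, 168, 158] [38, 0, 24, 276, 212, 226, 216, 201] [8, 1, 24, 267, 210, 187, 178, 166] [-10, -1, 23, 262, 208, 223, 214, 199] [42, -1, 23, 277, 212, 234, 227, 214] [34, -2, 23, 275, 211, 204, 202, 181] [-8, 3, 22, 262, 209, 205, 194, 181] [44, 3, 20, 277, 213, 213, 201, 190] [-9, -21, 6, 263, 200, 40, 38, 36] [12, -22, 3, 269, 201, 58, 55, 53] [13, 22, 3, 264, 214, 110, 116, 122] [-4, -21, 1, 264, 200, 33, 33, 32] [12, 19, 1, 264, 213, 109, 105, 101] [11, -27, -1, 269, 199, 93, 89, 85] [-7, -22, -3, 263, 199, 31, 29, 30] [13, 22, -7, 263, 213, 109, 106, 103] [-1, -21, -8, 264, 199, 30, 27, 28] [13, 20, -10, 263, 212, 102, 98, 94] [8, 25, -11, 261, 213, 87, 85, 83] [-7, -21, -12, 262, 198, 34, 30, 32] [11, -29, -13, 268, 197, 82, 80, 78] [2, -21, -17, 264, 198, 30, 29, 30] [12, 20, -18, 262, 211, 107, 102, 99] [-5, -22, -19, 262, 197
[... 1451 characters left out ...]
9, -24, 294, 164, 158, 154, 147] [12, 15, -26, 285, 166, 98, 98, 94] [-11, 20, -27, 285, 162, 47, 45, 44] [13, -33, -31, 294, 163, 137, 134, 127] [-17, -23, -32, 293, 158, 50, 50, 51] [11, -51, -36, 297, 161, 110, 96, 84] [9, -42, -38, 295, 161, 44, 45, 46] [2, -31, -39, 293, 160, 52, 52, 52] [6, -38, -42, 294, 160, 47, 47, 47] [9, -45, -43, 295, 160, 44, 45, 45] [16, -51, -43, 296, 161, 62, 59, 59] [-12, -27, -44, 292, 157, 44, 43, 44] [19, -38, -45, 293, 162, 57, 56, 56] [8, -32, -47, 292, 160, 48, 49, 50] [-11, -55, -49, 297, 155, 113, 92, 76] [7, -51, -53, 295, 158, 42, 43, 43] [-13, -17, -54, 289, 156, 49, 49, 50] [15, -53, -55, 295, 159, 44, 45, 45] [14, -29, -56, 290, 160, 46, 46, 47]
```

```bash
python3 - <<'E'
from h import *
from plant import robot
import json
q=json.load(open("pose.json"))["tk"]; a=np.radians(29)
g,e=tool(q,[.0184,0,.00645],a,flip=-1)
print(robot.move_straight(g,vel=.06,contact_N=8))
robot.grip(0.0,60); s=robot.sense(); print(s["t"],s["tcp_pos"]-g,s["opening"],s["gripper_force"],s["wrist_force"])
R,o=frame(q)
c=np.array(s["tcp_pos"])
w0=s["wrist_force"]
robot.move_straight(c+R@[-.1*np.sin(.26),0,.1*np.cos(.26)],vel=.08)
s=robot.sense(); print(s["t"],s["opening"],s["gripper_force"],s["wrist_force"])
robot.move_straight(s["tcp_pos"]+[0,0,.05],vel=.1)
s=robot.sense(); print(s["t"],s["tcp_pos"],s["opening"],s["gripper_force"],s["wrist_force"],s["torque"])
for n in("side","top"): np.savez(n+"2.npz",**robot.grab_frame(n))
# plate in tool frame from depth: white/bright points
R=Ro.from_euler("xyz",s["tcp_rot"]).as_matrix(); p=s["tcp_pos"]
for n in("side","top"):
    f=load(n+"2.npz"); z=f["range_z"]; v,u=np.mgrid[:400,:640]; m=(z>0)
    n2=cv2.undistortPoints(np.c_[u[m],v[m]].astype(float).reshape(-1,1,2),K(f),f["dist_coeffs"]).reshape(-1,2)
    L=((np.c_[n2,np.ones(len(n2))]*z[m][:,None]-f["t"])@f["R"]-p)@R
    k=(abs(L[:,0])<.07)&(abs(L[:,1])<.02)&(L[:,2]>.02)&(L[:,2]<.14); X=L[k]*1000
    print(n,k.sum(),np.percentile(X,[1,5,50,95,99],axis=0).round(1).tolist())
    A=np.c_[X[:,0],X[:,2],np.ones(len(X))]; print(np.linalg.lstsq(A,X[:,1],rcond=None)[0])
    im=f["image"][130:250,230:350,::-1]; globals()[n]=cv2.resize(im,None,fx=3.3,fy=3.3,interpolation=cv2.INTER_CUBIC)
cv2.imwrite("pics/lift.png",np.hstack([side,top]))
E
```

```text
False
5.4917 [-1.24869394e-05  1.48303785e-03 -6.43653875e-05] 0.0594871982406641 60.784916281700134 [-0.19783667  1.94302409 -0.40146012]
6.8917 0.06128542025834718 60.38469314575195 [-0.2864758  -0.44673538 -2.92200814]
7.5333 [0.6398864  0.21971743 0.2459737 ] 0.0634841869716145 60.425920486450195 [-0.43989759 -0.37311201 -3.00614182] [0.85970454 0.14298355 0.01089959]
side 236 [[-40.5, -3.7, 21.1], [-35.2, -1.5, 26.0], [11.8, 1.3, 66.8], [45.7, 2.3, 102.4], [46.3, 2.7, 105.9]]
[-0.0137404   0.00139905  1.12034774]
top 228 [[-45.6, -10.2, 20.5], [-39.2, -8.8, 22.2], [3.0, -4.0, 61.7], [45.4, 0.0, 100.4], [47.3, 1.7, 109.0]]
[ 7.09257199e-03  4.19249647e-03 -4.51175300e+00]
```

View pics/lift.png

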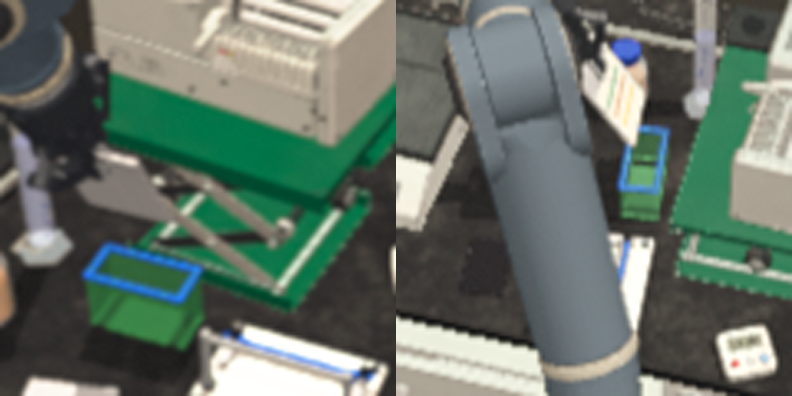

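```bash
python3 - <<'E'
from h import *
from plant import robot
import json
q=json.load(open("pose.json"))["st"]; R,o=frame(q)
robot.grip(0.0,100)
lean=.26
p,e=tool(q,[.004,0,.13],lean,flip=-1)
robot.move_straight(p,vel=.1,attitude=e)
robot.move_straight(p-[0,0,.105],vel=.1)
robot.sleep(.3); w0=robot.sense()["wrist_force"]
print("down",robot.move_straight(p-[0,0,.135],vel=.02,contact_N=4))
robot.sleep(.2); s=robot.sense(); tl=R.T@(s["tcp_pos"]-o); print(s["t"],tl, "foot z est",tl[2]-.107*np.cos(lean)-.003*np.sin(lean), R.T@(s["wrist_force"]-w0), s["opening"])
for n in("side",): 
    f=robot.grab_frame(n); np.savez(n+"3.npz",**f)
    cv2.imwrite("pics/down.png",cv2.resize(f["image"][180:300,230:390,::-1],None,fx=5,fy=5,interpolation=cv2.INTER_CUBIC))
E
```

```text
down True
12.2667 [-2.31694350e-02 -9.54931314e-05  1.11528405e-01] foot z est 0.007353435459224315 [1.59468554 0.3264553  8.1474071 ] 0.05515239984324018
```

View pics/down.png

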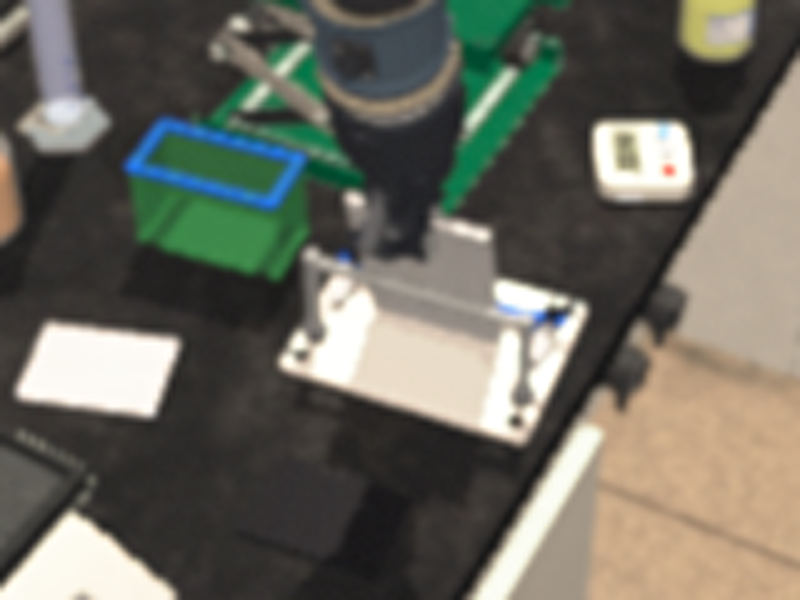

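```bash
python3 - <<'E'
from h import *
from plant import robot
import json
D=json.load(open("pose.json")); q=D["st"]; R,o=frame(q)
s=robot.sense(); c=s["tcp_pos"]+[0,0,.0004]
robot.move_straight(c,vel=.01); robot.sleep(.2)
s=robot.sense(); w0=s["wrist_force"]; c=s["tcp_pos"]
print("start",R.T@w0, R.T@(c-o))
hit=robot.move_straight(c+R@[.035,0,0],vel=.015,contact_N=5)
robot.sleep(.1)
for i in range(12):
    s=robot.sense(); f=R.T@(s["wrist_force"]-w0); print(i,f.round(1),(R.T@(s["tcp_pos"]-o)).round(4),end=" | ")
    if i>=1 and f[0]<-4: break
    robot.move_straight(s["tcp_pos"]+R@[.0005,0,0],vel=.01); robot.sleep(.1)
robot.sleep(.5)
s=robot.sense(); tl=R.T@(s["tcp_pos"]-o); print(hit,s["t"],tl,R.T@(s["wrist_force"]-w0),"bar x",tl[0]+.107*np.sin(.26)+.003*np.cos(.26),s["tcp_rot"],s["opening"])
E
```

```text
start [-0.20883083  0.25941056 -1.34308651] [-0.02323749 -0.00027327  0.11168688]
0 [-1.4 -1.4  5.6] [-8.300e-03 -1.000e-04  1.118e-01] | 1 [-2.4 -0.7  2.8] [-0.0082 -0.      0.1118] | 2 [-3.8 -0.5  3.1] [-0.008   0.      0.1118] | 3 [-3.6 -1.   3.6] [-7.900e-03  1.000e-04  1.119e-01] | 4 [-4.7 -0.2  4.6] [-7.700e-03  1.000e-04  1.119e-01] | True 16.1 [-7.72376216e-03  8.33960836e-05  1.11919927e-01] [-4.38215125 -1.07598317  3.97259531] bar x 0.022683026823188318 [-2.88519996e+00 -2.85753878e-03 -3.03329276e+00] 0.054142142176334375
```

```bash
python3 - <<'E'
from h import *
from plant import robot
import json
from scipy.optimize import brentq
D=json.load(open("pose.json")); q=D["st"]; R,o=frame(q); xb=.0227
foot=lambda t:np.array([xb-.003*np.cos(t),0,.008+.003*np.sin(t)])
fin=brentq(lambda t:(foot(t)-[-.03,0,.074])@[np.cos(t),0,np.sin(t)]-.007,.2,.9); print("final",np.degrees(fin))
s=robot.sense(); off=s["tcp_pos"]-tool(q,foot(.2585),.2585,flip=-1)[0]; print(off, s["wrist_force"])
steps=np.r_[np.arange(.29,fin-.06,.035),np.arange(fin-.06,fin+.05,.012)]; base=None
for t in steps:
    p,e=tool(q,foot(t),t,flip=-1); robot.move_straight(p+off,vel=.02,attitude=e); robot.sleep(.08)
    s=robot.sense(); f=R.T@s["wrist_force"]; tq=R.T@s["torque"]
    print(round(np.degrees(t),1),f.round(1),tq.round(2),(s["tcp_pos"]-p-off).round(4))
    if t<fin-.04: base=f
    elif (f-base)@[np.cos(t),0,np.sin(t)]>4: break
print(s["t"],s["opening"])
f=robot.grab_frame("side"); np.savez("side4.npz",**f)
cv2.imwrite("pics/lay.png",cv2.resize(f["image"][200:290,270:370,::-1],None,fx=6,fy=6,interpolation=cv2.INTER_CUBIC))
E
```

```text
final 33.023008028676465
[ 6.43930285e-05  1.78981613e-04 -2.91837676e-04] [-1.30892308  4.47555892  2.6295088 ]
16.6 [-5.7 -0.5  2.6] [-0.34  1.59 -0.14] [-0.      0.0001  0.    ]
18.6 [-4.  -1.8  3.6] [-0.29  1.63 -0.19] [0.0001 0.     0.0001]
20.6 [-5.3 -1.   2.6] [-0.23  1.65 -0.18] [0.0002 0.     0.0001]
22.6 [-6.1  0.3  2.1] [-0.27  1.66 -0.12] [0.0002 0.0001 0.0001]
24.6 [-5.1 -0.2  3. ] [-0.23  1.69 -0.15] [0.0003 0.     0.0001]
26.6 [-5.8  0.8  2.5] [-0.25  1.67 -0.18] [0.0004 0.0001 0.0002]
28.6 [-6.1  0.1  3.1] [-0.21  1.65 -0.19] [0.0004 0.0001 0.0002]
29.6 [-5.9 -0.5  3.4] [-0.19  1.63 -0.18] [0.0005 0.0001 0.0002]
30.3 [-6.4 -0.3  4. ] [-0.21  1.6  -0.13] [0.0005 0.0002 0.0002]
31.0 [-5.2 -0.1  3.2] [-0.14  1.62 -0.2 ] [0.0005 0.0002 0.0002]
31.6 [-5.5 -0.8  3. ] [-0.16  1.58 -0.17] [0.0006 0.0001 0.0003]
32.3 [-5.8 -0.3  2.4] [-0.16  1.61 -0.17] [0.0006 0.0002 0.0002]
33.0 [-6.4 -0.2  3. ] [-0.18  1.63 -0.11] [0.0006 0.0002 0.0003]
33.7 [-6.4 -0.6  3.3] [-0.15  1.59 -0.11] [0.0006 0.0002 0.0003]
34.4 [-5.9 -0.3  4.7] [-0.12  1.52 -0.22] [ 0.0007 -0.      0.0004]
35.1 [-3.2 -1.8  8.3] [-0.31  1.46 -0.29] [ 0.0009 -0.001   0.0011]
22.0167 0.048003893442638286
```

View pics/lay.png

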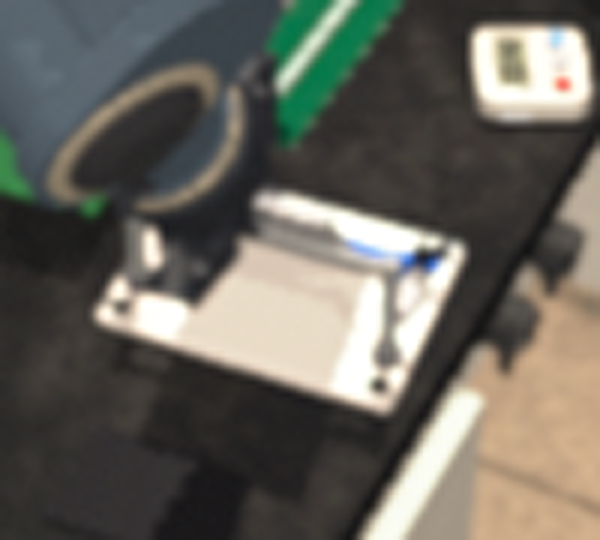

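```bash
python3 - <<'E'
from h import *
from plant import robot
import json
q=json.load(open("pose.json"))["st"]; R,o=frame(q)
for g in(.1,.2,.35):
    robot.grip(g,20); s=robot.sense(); print(s["opening"],s["gripper_force"],(R.T@s["wrist_force"]).round(1))
robot.sleep(.3)
s=robot.sense(); z=Ro.from_euler("xyz",s["tcp_rot"]).as_matrix()[:,2]
robot.move_straight(s["tcp_pos"]-z*.10,vel=.06)
s=robot.sense(); print(s["t"],s["wrist_force"])
robot.move_straight(s["tcp_pos"]+[0,.1,.1],vel=.15); robot.sleep(.5)
ims=[]
for n,x0,y0 in(("side",270,200),("top",255,170)):
    f=robot.grab_frame(n); np.savez(n+"5.npz",**f)
    ims.append(cv2.resize(f["image"][y0:y0+80,x0:x0+80,::-1],None,fx=5,fy=5,interpolation=cv2.INTER_CUBIC))
    zz=f["range_z"]; v,u=np.mgrid[:400,:640]; m=zz>0
    n2=cv2.undistortPoints(np.c_[u[m],v[m]].astype(float).reshape(-1,1,2),K(f),f["dist_coeffs"]).reshape(-1,2)
    X=((np.c_[n2,np.ones(len(n2))]*zz[m][:,None]-f["t"])@f["R"]-o)@R
    k=(abs(X[:,1])<.055)&(abs(X[:,0]+.02)<.06)&(X[:,2]>.03)&(X[:,2]<.15); X=X[k]
    k=abs(X[:,0]-.02+.65*(X[:,2]-.008))<.015; X=X[k]; A=np.c_[X[:,1:],np.ones(len(X))]; l=np.linalg.lstsq(A,X[:,0],rcond=None)[0]
    print(n,len(X),l,np.degrees(np.arctan(-l[1])),np.percentile(X,[1,50,99],axis=0).round(4).tolist())
cv2.imwrite("pics/end.png",np.hstack(ims))
E
```

```text
0.10066514703798687 0.0 [-0.7 -0.6 -0.1]
0.19864921570849758 0.0 [-0.6  0.7  0.4]
0.34872935398220595 0.0 [-0.7 -0.1  0.2]
24.9333 [-0.12647355 -0.53682927  0.76308444]
side 229 [-0.00879559 -0.48452222  0.00572565] 25.85121944090021 [[-0.054, -0.0521, 0.071], [-0.0363, -0.0025, 0.0872], [-0.0224, 0.0524, 0.1202]]
top 344 [-0.002748   -0.67600476  0.0311792 ] 34.05888074194924 [[-0.0531, -0.0473, 0.033], [-0.0223, -0.0026, 0.0791], [0.0108, 0.0468, 0.1231]]
```

View pics/end.png

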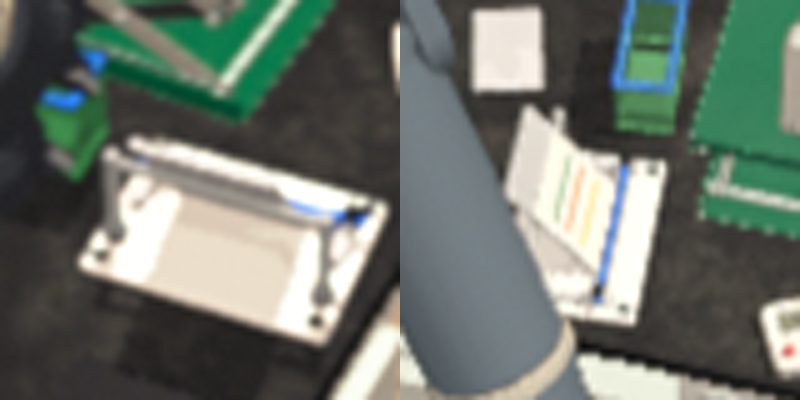

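The plate leans on the rail at about 34°, with its white face up, its foot at the blue bar, and centred and square (side view (110–330, 150–220), top view plate (505–620, 105–275)). The gripper is clear of it.

```bash
python3 -c "
from plant import robot
print(robot.close_job())"
```

```text
the job is handed in; nothing more can be done
None
```

The coated plate now leans on the steel rail at about 34°, white face up, middle to middle and square, with its foot at the blue bar, after being pressed there at about 4 N; the job is handed in, and no verdict was returned.

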